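# Press the filter vials and hold

### The arm

A 7-joint arm with a two-finger parallel gripper is mounted at the origin on the work surface. World frame = base frame: x ahead of the robot, y to its left, z up, the work surface at z = 0. Lengths are in m, angles in degrees, forces in N, time in s.
With the tool pointing down it reaches from about 0.425 to 1.025 m from the base axis. Payload 9.4 kg.
Tool frame: the origin (TCP) lies midway between the tips of the shut fingers; the grasp point (between the pads) lies env.grip_depth behind it (env.grip_depth is the distance from the TCP to the grasp point, in m); z points along the fingers, y is the line along which they close (so a half turn about z gives the same grasp; the last joint's range is limited). The gripper opens to 93 mm and grips with 3 to 60 N. Pads are 15 mm wide; open, the fingers measure 128 mm over their backs; the gripper's body (75 mm by 188 mm) begins 65 mm behind the grasp point.
Start: joints at [59.891, 34.337, -0.143, 91.639, 0.103, 54.024, -4.572], TCP at [0.315, -0.653, 0.219] pointing down, gripper open.
Joint ranges: [-147.43, 147.43], [-19.82, 112.94], [-74.19, 73.91], [6.32, 146.72], [-59.91, 239.91], [6.04, 106.73], [-150.56, 150.56]. Speed limits (degrees/s): [127.2, 127.2, 172.46, 172.46, 180, 180, 180].

### API

Orientations are given as [roll, pitch, yaw] about the fixed x, y, z axes, in that order (R = Rz(yaw) Ry(pitch) Rx(roll)).
In Python, from workcell import env gives the robot as it stands.
- The arm moves only by the tool jog_arm, never from a script. Its argument "series" is a list of rows, each a list of 7 numbers: the shift along the tool's x, y, z in m, then the turn, a rotation vector about the tool's x, y, z in degrees, then the closure in counts, from 0 (fully open) to 255 (shut). A call has 1 to 10 rows; each row is the pose to reach, as a shift and turn from the pose commanded when the call began, along the tool's axes at that moment; what a row does not reach only later rows make up. A row lasts 1/8 s, in which the tool goes at most 62.5 mm and 10.7 degrees, less where a joint would pass 70% of its speed; a pose out of reach is approached as far as the arm can. A call with a gripper value outside its range is refused whole. The fingers move at their own pace and stop on an object; "force" is the grip in N (left out, the last holds). Time passes only in rows, so rows that repeat a pose let the fingers close. It gives the time, the measured TCP pose, the force, the opening and the grip force at its end, in the units of the state.
- env.read_state(): the state, without advancing time (a new reading comes with each control period).
- env.snapshot(name): name is "scene" or "side" or "wrist"; returns the picture (480x640x3 uint8, blue, green, red); there is no depth.
- env.camera_model(name): a dict with "fx", "fy", "cx", "cy" (pixels), "pose" (4x4, takes a point from camera to world coordinates); the wrist camera has in their place "T_tool_cam" (4x4, takes a point from camera to tool coordinates, whose origin is the TCP and whose axes are the flange's). Camera axes: x right, y up, looking along -z (the intrinsics and any distortion apply to the point x, -y, -z); pixel columns grow to the right and rows downward; lengths in m; the calibration is good to about 2 mm. A picture is of the moment at which its call begins: read the wrist's pose just before it. camera_model takes no time and is no camera call.
- env.job_done(): hands the job in; it is judged then, once.
Trained networks look in the newest picture that a camera, given by its name, has taken for a name from the list of things; names that differ only in an ending like _2 or _b are one class to them, and where a whole thing is asked for, a point or a joint stands for the part that bears it (a point fixed in the world has none). Each returns a list of dicts, best first, with "score" (0 to 1); they miss things now and then, are a little off and sometimes report something else, mostly with a low value. They report only what shows in the picture. A call takes as long as a camera call.
- env.recognise(camera, thing): "rect" ([left, top, right, bottom] in pixels, round what is visible of it).
- env.trace(camera, thing): "pixels" (480x640 bool, what is visible of it) and "rect" ([left, top, right, bottom] in pixels, round what is visible of it).
- env.pinpoint(camera, thing): "centre" ([row, column] in pixels: a listed point, or the origin of a listed thing).
The state is a dict: "time": time; "joints": joint angles; "joint_velocities": joint speeds; "joint_torque": joint torques, N m; "ee_pos": TCP position; "ee_rot": TCP orientation; "contact_force": force on the tool from outside, world axes, zero at the start; "ft_torque": the same for the moment, N m; "width": finger opening in m; "gripper_force": force on a finger pad.
Only numpy, scipy, OpenCV 4.12 (cv2) and the standard library are available. Lean on these libraries where they do the work, as an engineer would, in place of code of your own. Each camera call takes 0.05 s, during which the arm holds its last target. There are 200 camera calls.

### The job

Press the six filter vials already loaded in the hand press: fold the splash visor all the way down first, then flip the lever's safety catch right over until it stops, and then pull the lever slowly forward and down as far as it goes. The vials need steady pressure while they filter, so keep the lever at its stop and finish while still holding it there. Leave the other things on the bench where they are.

Things in the scene. Friction and masses are not known exactly. Their poses are not given: they have to be found in the camera images.
- press: White hand press, bolted to the black bench. Base 210 (x) x 170 (y) mm, 22 mm high; a rear column carries an overhanging head, x -65 to +85, 130 mm wide, top 165 mm above the bench. Under it six vials in a tray and a platen driven by the lever. Origin: centre of the underside; +x to the rear, -x to the operator, +y left, z up; the offsets given for the other entries are in this frame.
- visor (a joint): Splash visor: clear flat panel in a white frame, 126 mm wide, 7 mm thick, 110 mm from hinge to free edge; level hinge along y at the head's front top edge. 0 = all the way down on its stop, sloping 50 deg below level to -x; grows as raised: 0.87 = level. Starts at 1.05 to 1.7. Stiff: stays where put; about 3 N down on its upper face, 50 mm or more from the hinge, folds it.
- visor_hinge (a point): Middle of the visor's hinge line, fixed on the press at (-70, 0, 160) mm.
- visor_edge (a point): Middle of the visor's free edge, 110 mm from the hinge line; moves with the visor. Visor down: at (-141, 0, 76) mm.
- catch (a joint): Safety catch: bent steel plate, 27 mm long (x), hinged along x on the head near its -y edge. 0 = engaged (start): a 45 mm tongue, top at z 184 mm, sticks out level to -y and blocks the pin on the lever's -y arm; a thumb tab, 6 mm thick, stands up to z 220 mm. Grows as the tab is pushed to +y and over; 1.4 = right over, at its stop, tongue upright. Takes about 1 N; stays where put.
- catch_tab (a point): Top end of the catch's thumb tab, 44 mm from the catch's hinge line; at (-20.5, -50, 220) mm when engaged, about (-20.5, -7, 183) mm when right over.
- catch_hinge (a point): Middle of the catch's hinge line, fixed on the press at (-20.5, -50, 176) mm.
- lever (a joint): Press lever, a U-shaped bail: side arms at y = +-84 mm (8 mm thick) turn about a level line along y; a cross bar joins them 150 mm from the pivot. 0 = up, leaning 35 deg to the rear; grows as the bar is pulled over the top to -x and down; 1.484 = lower stop, 50 deg to the front. Springs back if let go: about 5 N at the bar near 0, 8 N at the stop. Blocked near 0 by the catch.
- lever_pivot (a point): Middle of the lever's pivot line, fixed on the press at (0, 0, 140) mm. The stop pin on the lever's -y arm, 10 mm thick, y -70 to -102 mm, is straight above this line at z 180 mm when the lever is up, 1.5 mm behind the catch's tongue.
- cross_bar (a point): The lever's cross bar: round, 22 mm in diameter, rubber-sleeved, along y, 160 mm free between the arms. The point is its middle: at (86, 0, 263) mm with the lever up, (-115, 0, 236) mm at the lower stop, (0, 0, 290) mm when upright. It turns with the lever, so it rolls between fingers that keep their direction.
- plungers (a joint): How far the six white vial plungers have been pushed down by the platen, in m: 0 at the start, about 0.0195 with the lever at its lower stop; they stay down.
- tube_rack: Loose white rack with eight capped tubes, 118 x 66 mm, 120 mm high; origin at the centre of its underside. Leave alone.
- bottle: Loose white reagent bottle, 60 mm in diameter, 135 mm high; origin at the centre of its underside. Leave alone.
- mouse: Loose grey computer mouse, 108 x 62 mm, 34 mm high; origin at the centre of its underside. Leave alone.
- remote: Loose white remote control, 150 x 46 mm, 20 mm thick; origin at the centre of its underside. Leave alone.

How it is judged:
By the outcome, as a careful person would: the job done as asked, in the order asked, and still so for the second after the job is handed in, while the arm keeps its last pose, push and grip.
It also fails if it takes over 64 s, if anything falls off the work surface, if the arm or the gripper's body presses on something with over 40 N, if the wrist force passes 120 N, or if a joint passes its speed limit or range.

## Working session

There is one attempt and no reset: what is moved stays moved. The work goes in short steps, Python scripts to look and compute and a tool call to move; the robot and the scene stay as the last step left them, time stands still between calls to the robot, and variables do not carry over. Pictures are saved under pics/ and viewed, at most 10 in all, crops included, and the job is handed in when it is done.

Besides the shell and the picture viewer there is one more tool, called after ">>>" as a command line: name --pt "numbers of a row" for each row, then --argument value for the rest. jog_arm: Moves the arm, as the interface text tells. Its arguments: {"type":"object","properties":{"series":{"type":"array"},"force":{"type":"number"}},"required":["series"]}

```bash
ls; mkdir -p pics
python3 - <<'E'
from workcell import env
import cv2,numpy as np
s=env.read_state();print(s['time'],s['ee_pos'],s['ee_rot'],s['width'],env.grip_depth)
np.set_printoptions(precision=4,suppress=True)
ims=[]
for c in['scene','side']:
    im=env.snapshot(c);ims.append(im);m=env.camera_model(c);print(c,m)
    for t in['visor_hinge','visor_edge','catch_tab','catch_hinge','lever_pivot','cross_bar','press','tube_rack','bottle','mouse','remote']:
        r=env.pinpoint(c,t);print(t,[(np.round(q['centre'],1),round(q['score'],2)) for q in r[:2]])
    cv2.imwrite(f'pics/{c}0.png',im)
E
```

```text
pics
0.0 [ 0.31435967 -0.65278213  0.21777502] [-1.79914254e+02  8.47234982e-03  2.57195739e+01] 0.09283834296753662 0.0188
scene {'fx': 481.8994631729686, 'fy': 481.8994631729686, 'cx': 317.18611763509483, 'cy': 239.9419320225101, 'pose': array([[-0.5178, -0.6098,  0.6001,  1.1577],
       [ 0.8555, -0.3738,  0.3583,  0.3809],
       [ 0.0058,  0.6989,  0.7152,  0.9538],
       [ 0.    ,  0.    ,  0.    ,  1.    ]])}
visor_hinge [(array([218. , 271.1]), 0.88)]
visor_edge [(array([177.2, 284.6]), 0.88)]
catch_tab [(array([209.8, 235.9]), 0.72)]
catch_hinge [(array([223. , 237.7]), 0.81)]
lever_pivot [(array([249.2, 255.6]), 0.72)]
cross_bar [(array([231.1, 229.7]), 0.56)]
press [(array([283. , 256.8]), 0.81)]
tube_rack [(array([258.8, 152.8]), 0.71)]
bottle [(array([219.6, 231.3]), 0.59), (array([397. , 471.2]), 0.58)]
mouse [(array([248.9, 255.4]), 0.75), (array([215.5, 232.2]), 0.5)]
remote [(array([324.1, 472.6]), 0.62)]
side {'fx': 446.946158790991, 'fy': 446.946158790991, 'cx': 314.79741792225997, 'cy': 243.76439369953096, 'pose': array([[-0.9164,  0.2634, -0.3015,  0.2256],
       [-0.3998, -0.6409,  0.6553,  0.6651],
       [-0.0206,  0.721 ,  0.6926,  0.876 ],
       [ 0.    ,  0.    ,  0.    ,  1.    ]])}
visor_hinge [(array([212.6, 353.2]), 0.93), (array([431.4, 203.7]), 0.63)]
visor_edge [(array([191.2, 386.2]), 0.93), (array([448.4, 297.4]), 0.15)]
catch_tab [(array([176.7, 337. ]), 0.68)]
catch_hinge [(array([191.6, 334.6]), 0.91)]
lever_pivot [(array([216.9, 326. ]), 0.66)]
cross_bar [(array([167.7, 288.1]), 0.82), (array([431.4, 204.9]), 0.3)]
press [(array([253.8, 323.2]), 0.65)]
tube_rack [(array([183.8, 336.4]), 0.73)]
bottle [(array([433.1, 204.1]), 0.87), (array([177.5, 334.5]), 0.45)]
mouse [(array([218. , 403.2]), 0.65)]
remote [(array([449.7, 297.1]), 0.77), (array([192.1, 334.8]), 0.19)]
```

View pics/scene0.png

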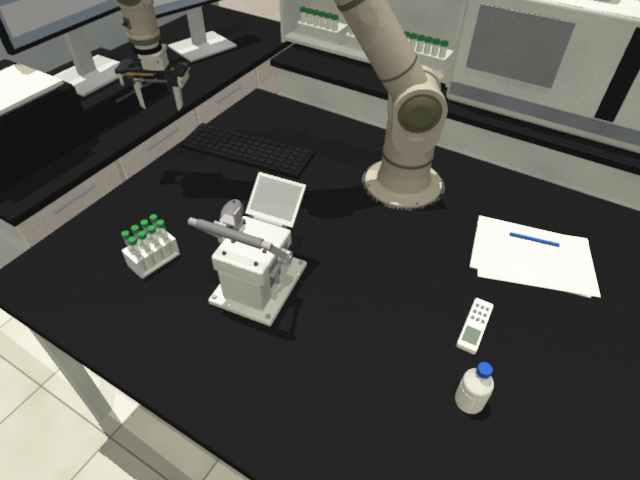

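View pics/side0.png

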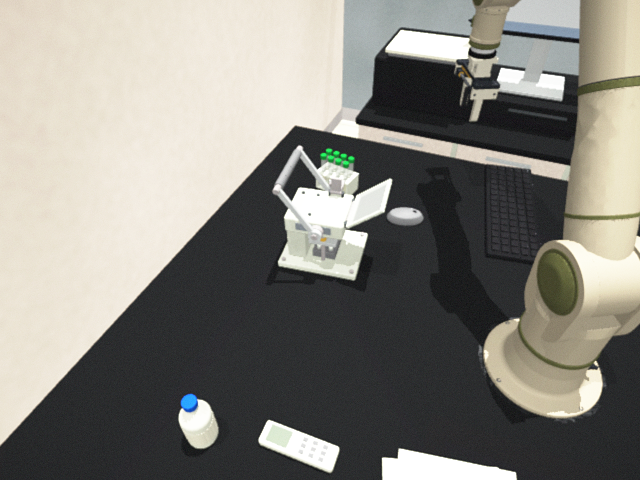

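```bash
cat > h.py <<'E'
import numpy as np
from scipy.optimize import least_squares
from scipy.spatial.transform import Rotation as Rot
from workcell import env
np.set_printoptions(precision=4,suppress=True)
def proj(c,P,pose=None):
    m=env.camera_model(c);T=m['pose'] if pose is None else pose
    p=(np.asarray(P)-T[:3,3])@T[:3,:3]
    return np.stack([m['cy']-m['fy']*p[...,1]/-p[...,2]*1, m['cx']+m['fx']*p[...,0]/-p[...,2]],-1)
LOC={'visor_hinge':(-70,0,160),'catch_tab':(-20.5,-50,220),'catch_hinge':(-20.5,-50,176),'lever_pivot':(0,0,140),'cross_bar':(86,0,263),'press':(0,0,0)}
def vis(a): b=a-np.radians(50); return np.array([-.07-.11*np.cos(b),0,.16+.11*np.sin(b)])
def w(L,x): # press->world
    c,s=np.cos(x[2]),np.sin(x[2]);L=np.asarray(L,float)
    return L@np.array([[c,s,0],[-s,c,0],[0,0,1]])+np.array([x[0],x[1],0])
E
python3 - <<'E'
from h import *
obs={'scene':{'visor_hinge':(218,271.1),'visor_edge':(177.2,284.6),'catch_tab':(209.8,235.9),'catch_hinge':(223,237.7),'lever_pivot':(249.2,255.6),'cross_bar':(231.1,229.7),'press':(283,256.8)},
'side':{'visor_hinge':(212.6,353.2),'visor_edge':(191.2,386.2),'catch_tab':(176.7,337),'catch_hinge':(191.6,334.6),'lever_pivot':(216.9,326),'cross_bar':(167.7,288.1),'press':(253.8,323.2)}}
def f(x):
    r=[]
    for c in obs:
        for k,v in obs[c].items():
            L=vis(x[3]) if k=='visor_edge' else np.array(LOC[k])/1000
            r.append(proj(c,w(L,x))-v)
    return np.ravel(r)
best=min((least_squares(f,[.6,-.1,a,1.3],loss='soft_l1',f_scale=2) for a in np.arange(-3,3.2,.5)),key=lambda q:q.cost)
print(best.x,np.degrees(best.x[2]),best.cost);print(f(best.x).reshape(-1,2))
E
```

```text
Traceback (most recent call last):
  File "h.py", line 7, in proj
    m=env.camera_model(c);T=m['pose'] if pose is None else pose
ValueError: time passes only in moves, steps and waits
```

The press faces the robot, with its visor raised at scene (277,200), the lever bar at (228,232) and the catch near (233,212). The tube rack is on the press's far right side, and the mouse is near side (405,216). Next I'll cache the camera models, because calling them repeatedly is refused.

```bash
sed -i 's/^def proj/M={c:env.camera_model(c) for c in ("scene","side","wrist")}\ndef proj/; s/m=env.camera_model(c);/m=M[c];/' h.py
cat > fit.py <<'E'
from h import *
obs={'scene':{'visor_hinge':(218,271.1),'visor_edge':(177.2,284.6),'catch_tab':(209.8,235.9),'catch_hinge':(223,237.7),'lever_pivot':(249.2,255.6),'cross_bar':(231.1,229.7),'press':(283,256.8)},
'side':{'visor_hinge':(212.6,353.2),'visor_edge':(191.2,386.2),'catch_tab':(176.7,337),'catch_hinge':(191.6,334.6),'lever_pivot':(216.9,326),'cross_bar':(167.7,288.1),'press':(253.8,323.2)}}
def f(x):
    r=[]
    for c in obs:
        for k,v in obs[c].items():
            L=vis(x[3]) if k=='visor_edge' else np.array(LOC[k])/1000
            r.append(proj(c,w(L,x))-v)
    return np.ravel(r)
best=min((least_squares(f,[.6,-.1,a,1.3],loss='soft_l1',f_scale=2) for a in np.arange(-3,3.2,.5)),key=lambda q:q.cost)
print(best.x,np.degrees(best.x[2]),best.cost);print(f(best.x).reshape(-1,2))
print({k:v for k,v in M['wrist'].items()})
for k in LOC: print(k,w(np.array(LOC[k])/1000,best.x))
print('edge',w(vis(best.x[3]),best.x))
# pixels to plane z for loose things
for c,px,z in [('scene',(258.8,152.8),0),('side',(218,403.2),0)]:
    print(c,px,least_squares(lambda q:proj(c,np.array([q[0],q[1],z]))-px,[.6,-.1]).x)
E
python3 fit.py
```

```text
[ 0.5673 -0.1405  0.1349  1.6374] 7.730384354925462 31.81577638839523
[[ 2.7639 -2.8608]
 [-0.5542 -3.088 ]
 [-0.6701  0.8453]
 [ 0.1735  1.1868]
 [-3.3033 -0.7023]
 [ 1.0738 -0.3888]
 [ 0.9553  2.8745]
 [-0.114  -1.815 ]
 [ 1.6125 -0.3265]
 [ 1.6472  0.1713]
 [ 0.8599  2.3302]
 [-2.7746 -1.7496]
 [ 1.397   1.2517]
 [-0.9015  1.3524]]
{'fx': 422.6835291550714, 'fy': 422.6835291550714, 'cx': 319.0489757640606, 'cy': 238.92597898195427, 'T_tool_cam': array([[ 0.0011,  0.9648,  0.2631,  0.0729],
       [ 1.    , -0.0009, -0.001 , -0.0004],
       [-0.0007,  0.2631, -0.9648, -0.1656],
       [ 0.    ,  0.    ,  0.    ,  1.    ]])}
visor_hinge [ 0.498  -0.1499  0.16  ]
catch_tab [ 0.5538 -0.1928  0.22  ]
catch_hinge [ 0.5538 -0.1928  0.176 ]
lever_pivot [ 0.5673 -0.1405  0.14  ]
cross_bar [ 0.6526 -0.129   0.263 ]
press [ 0.5673 -0.1405  0.    ]
edge [ 0.4193 -0.1606  0.2362]
scene (258.8, 152.8) [ 0.6458 -0.4332]
side (218, 403.2) [ 0.4067 -0.3663]
```

```bash
cat >> h.py <<'E'
X=[0.5673,-0.1405,0.1349]
def rows(targets,yaw,p0=None,R0=None):
    s=env.read_state();p=s['ee_pos'] if p0 is None else p0
    R=Rot.from_euler('xyz',s['ee_rot'] if R0 is None else R0,degrees=True)
    print('t',s['time'],'pose',p,s['ee_rot'],'F',s['contact_force'],'w',s['width'])
    for t in targets:
        P=w(np.array(t)/1000,X);R1=Rot.from_euler('xyz',[180,0,np.degrees(X[2])+yaw],degrees=True)
        print(t,'->',np.round(R.inv().apply(P-p),4),np.round((R.inv()*R1).as_rotvec(degrees=True),1))
E
python3 - <<'E'
from h import *
rows([(-130,0,290)],0)
E
```

```text
t 1.2 pose [ 0.3145 -0.6532  0.2186] [-179.9959    0.0037   25.7131] F [-0.012  -0.2726  0.626 ] w 0.09299963023310354
(-130, 0, 290) -> [ 0.3265 -0.3924 -0.0714] [-0.  0. 18.]
```

>>> jog_arm --pt "0.02 -0.02 -0.05 0 0 0 255" --pt "0.326 -0.392 -0.071 0 0 18 255" --pt "0.326 -0.392 -0.071 0 0 18 255" --pt "0.326 -0.392 -0.071 0 0 18 255" --pt "0.326 -0.392 -0.071 0 0 18 255" --pt "0.326 -0.392 -0.071 0 0 18 255" --pt "0.326 -0.392 -0.071 0 0 18 255" --pt "0.326 -0.392 -0.071 0 0 18 255" --pt "0.326 -0.392 -0.071 0 0 18 255" --pt "0.326 -0.392 -0.071 0 0 18 255" --force 25

```text
time: 2.45
ee_pos: [0.4392, -0.1554, 0.2901]
ee_rot: [-180.0, -0.1, 8.1]
contact_force: [0.2, -1.2, -0.5]
width: 0.0012
gripper_force: 0.0
```

>>> jog_arm --pt "0 0 0 0 0 0 255" --pt "0 0 0 0 0 0 255" --pt "0 0 0 0 0 0 255"

```text
time: 2.82
ee_pos: [0.4379, -0.1596, 0.2895]
ee_rot: [180.0, 0.0, 7.6]
contact_force: [0.3, -0.4, -0.2]
width: 0.0003
gripper_force: 0.0
```

Run:
```python
from h import *
import cv2
rows([(-130,0,290)],0)
s=env.read_state();im=env.snapshot('wrist');cv2.imwrite('pics/w1.png',im)
T=np.eye(4);T[:3,:3]=Rot.from_euler('xyz',s['ee_rot'],degrees=True).as_matrix();T[:3,3]=s['ee_pos'];T=T@M['wrist']['T_tool_cam']
for t in list(LOC)+['visor_edge']:
    L=vis(1.637) if t=='visor_edge' else np.array(LOC[t])/1000
    r=env.pinpoint('wrist',t);print(t,[(np.round(q['centre'],1),round(q['score'],2)) for q in r[:1]],proj('wrist',w(L,X),T))
```

```text
t 2.825 pose [ 0.4379 -0.1596  0.2895] [179.9948   0.0181   7.6015] F [ 0.2698 -0.4329 -0.2234] w 0.0003055110809990208
(-130, 0, 290) -> [ 0.0008 -0.0015 -0.0005] [ 0.   0.  -0.1]
visor_hinge [(array([141.6, 317.7]), 0.89)] [141.9507 316.9103]
catch_tab [(array([ 43.2, 412. ]), 0.68)] [ 47.8545 413.6184]
catch_hinge [(array([ 53.4, 395.2]), 0.78)] [ 60.255  398.0879]
lever_pivot [(array([ 32.8, 318.3]), 0.63)] [ 35.661  316.7832]
cross_bar [] [-304.2976  314.6055]
press [] [ 63.698  317.4012]
visor_edge [(array([295.2, 318.9]), 0.77)] [293.9091 316.6902]
```

View pics/w1.png

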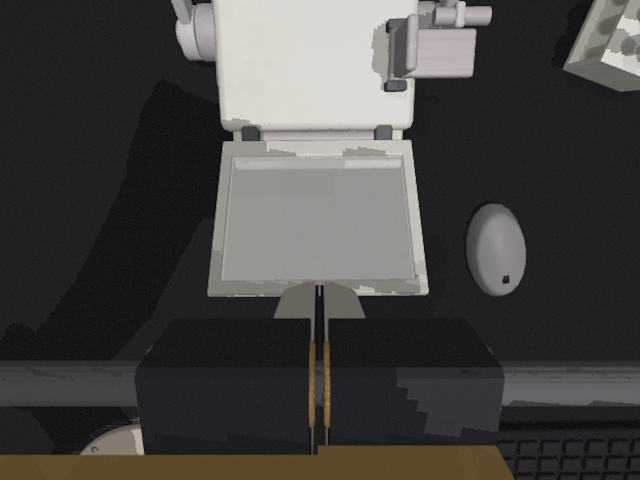

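The networks' points agree with my model to within a few pixels. The visor is centred in the wrist view, its edge is at row 295, and the fingertips are above it at (285,320). I'll fold it down now.

>>> jog_arm --pt "0 0 0.05 0 0 0 255" --pt "0 0 0.07 0 0 0 255" --pt "0 0 0.082 0 0 0 255" --pt "0 0 0.094 0 0 0 255" --pt "0 0 0.106 0 0 0 255" --pt "0 0 0.118 0 0 0 255" --pt "0 0 0.13 0 0 0 255" --pt "0 0 0.142 0 0 0 255" --pt "0 0 0.154 0 0 0 255" --pt "0 0 0.166 0 0 0 255"

```text
time: 4.47
ee_pos: [0.4383, -0.1586, 0.1228]
ee_rot: [180.0, -0.0, 7.7]
contact_force: [-0.1, 1.0, 3.0]
width: 0.0003
gripper_force: 1.4
```

>>> jog_arm --pt "0 0 0.007 0 0 0 255" --pt "0 0 0.014 0 0 0 255" --pt "0 0 0.019 0 0 0 255" --pt "0 0 0.023 0 0 0 255"

```text
time: 4.97
ee_pos: [0.438, -0.1586, 0.1003]
ee_rot: [-180.0, 0.0, 7.7]
contact_force: [-1.2, 0.3, 3.2]
width: 0.0006
gripper_force: 1.1
```

>>> jog_arm --pt "0 0 0.003 0 0 0 255" --pt "0 0 0.005 0 0 0 255"

```text
time: 5.22
ee_pos: [0.4374, -0.1587, 0.096]
ee_rot: [180.0, 0.1, 7.7]
contact_force: [-6.0, -0.6, 23.1]
width: 0.0008
gripper_force: 10.0
```

>>> jog_arm --pt "0 0 0.002 0 0 0 255" --pt "0 0 0.003 0 0 0 255"

```text
time: 5.48
ee_pos: [0.4364, -0.159, 0.0939]
ee_rot: [180.0, 0.1, 7.7]
contact_force: [-12.3, 0.3, 41.4]
width: 0.0006
gripper_force: 17.2
```

>>> jog_arm --pt "0 0 -0.06 0 0 0 255" --pt "0 0 -0.12 0 0 0 255" --pt "0 0 -0.18 0 0 0 255" --pt "0 0 -0.2 0 0 0 255"

```text
time: 5.98
ee_pos: [0.4393, -0.1589, 0.2962]
ee_rot: [179.9, -0.3, 7.7]
contact_force: [-0.2, 0.1, 0.3]
width: 0.0007
gripper_force: 0.0
```

Run:
```python
from h import *
import cv2
rows([(-35,-72,295),(-35,-72,202)],90)
s=env.read_state();im=env.snapshot('wrist');cv2.imwrite('pics/w2.png',im)
T=np.eye(4);T[:3,:3]=Rot.from_euler('xyz',s['ee_rot'],degrees=True).as_matrix();T[:3,3]=s['ee_pos'];T=T@M['wrist']['T_tool_cam']
r=env.pinpoint('wrist','visor_edge');print(r[:1])
for a in(0,.03,.06,.1): print(a,proj('wrist',w(vis(a),X),T))
r=env.pinpoint('wrist','catch_tab');print(r[:1],proj('wrist',w(np.array(LOC['catch_tab'])/1000,X),T))
```

```text
t 5.975 pose [ 0.4393 -0.1589  0.2962] [179.8754  -0.3049   7.7051] F [-0.2496  0.0607  0.3057] w 0.0007443054158056739
(-35, -72, 295) -> [0.0943 0.0709 0.0019] [  0.3  -0.1 -90. ]
(-35, -72, 202) -> [0.0938 0.0707 0.0949] [  0.3  -0.1 -90. ]
[{'centre': [213.3, 315.5], 'score': 0.69}]
0 [218.475  317.5329]
0.03 [221.5887 317.532 ]
0.06 [224.6741 317.5311]
0.1 [228.7419 317.5297]
[{'centre': [47.7, 409.1], 'score': 0.83}] [ 54.3732 411.4026]
```

View pics/w2.png

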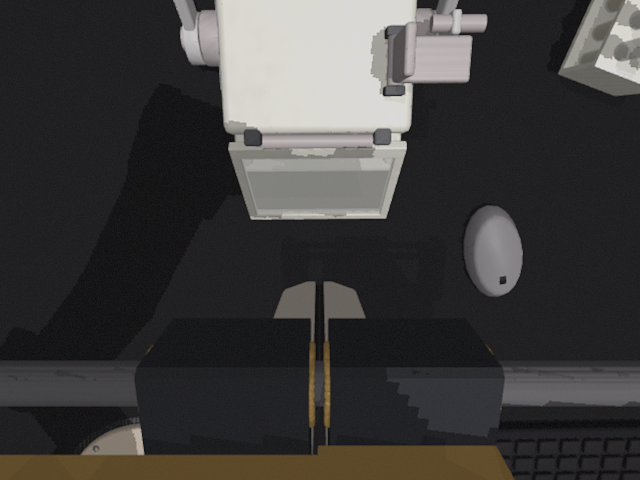

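The visor is on its stop: its edge shows at row 213, where I'd predict 218 for angle 0. Next is the catch, with the tab at (409,48).

>>> jog_arm --pt "0.094 0.071 0 0 0 -90 255" --pt "0.094 0.071 0 0 0 -90 255" --pt "0.094 0.071 0 0 0 -90 255" --pt "0.094 0.071 0 0 0 -90 255" --pt "0.094 0.071 0 0 0 -90 255" --pt "0.094 0.071 0 0 0 -90 255" --pt "0.094 0.071 0 0 0 -90 255" --pt "0.094 0.071 0 0 0 -90 255" --pt "0.094 0.071 0 0 0 -90 255" --pt "0.094 0.071 0 0 0 -90 255"

```text
time: 7.38
ee_pos: [0.5402, -0.2162, 0.2906]
ee_rot: [-179.9, -0.1, 97.7]
contact_force: [0.0, 0.9, -0.7]
width: 0.0005
gripper_force: 0.0
```

>>> jog_arm --pt "0 0 0.05 0 0 0 255" --pt "0 0 0.09 0 0 0 255" --pt "0 0 0.093 0 0 0 255"

```text
time: 7.75
ee_pos: [0.539, -0.2157, 0.1965]
ee_rot: [-179.7, -0.2, 97.7]
contact_force: [0.4, 0.5, 0.5]
width: 0.0006
gripper_force: 0.0
```

Run:
```python
from h import *
import cv2
# finger centre for corner path, r=33,t=2 ; final overshoot
r,t=33,1
T=[(-35,-66,202)]
for th in np.linspace(0,1.4,9):
    y=-50+r*np.sin(th)-t*np.cos(th)-7.5; z=176+r*np.cos(th)+t*np.sin(th)
    T.append((-35,round(y,1),round(min(z,204),1)))
rows(T,90)
cv2.imwrite('pics/s3.png',cv2.resize(env.snapshot('scene')[120:320,150:370],None,fx=2.5,fy=2.5))
```

```text
t 7.75 pose [ 0.539  -0.2157  0.1965] [-179.6857   -0.1715   97.6575] F [0.4409 0.5158 0.5341] w 0.0005605397620486359
(-35, -66, 202) -> [ 0.0047  0.0031 -0.0055] [-0.3 -0.2 -0.1]
(-35, np.float64(-58.5), 204) -> [ 0.0122  0.0031 -0.0075] [-0.3 -0.2 -0.1]
(-35, np.float64(-52.7), 204) -> [ 0.018   0.0031 -0.0075] [-0.3 -0.2 -0.1]
(-35, np.float64(-47.1), 204) -> [ 0.0236  0.0031 -0.0075] [-0.3 -0.2 -0.1]
(-35, np.float64(-41.8), 204) -> [ 0.0289  0.0031 -0.0074] [-0.3 -0.2 -0.1]
(-35, np.float64(-37.0), np.float64(201.9)) -> [ 0.0337  0.0031 -0.0053] [-0.3 -0.2 -0.1]
(-35, np.float64(-32.8), np.float64(197.9)) -> [ 0.0379  0.0031 -0.0013] [-0.3 -0.2 -0.1]
(-35, np.float64(-29.4), np.float64(193.3)) -> [0.0413 0.0031 0.0033] [-0.3 -0.2 -0.1]
(-35, np.float64(-26.8), np.float64(188.1)) -> [0.0438 0.0032 0.0085] [-0.3 -0.2 -0.1]
(-35, np.float64(-25.2), np.float64(182.6)) -> [0.0454 0.0032 0.014 ] [-0.3 -0.2 -0.1]
```

View pics/s3.png

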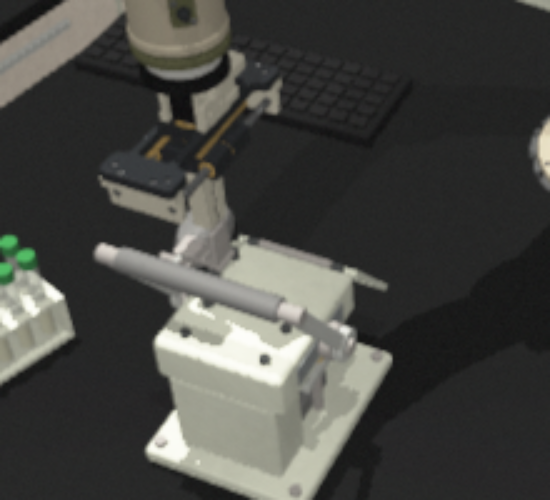

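The fingers are beside the catch, well clear of the bar. I'll push the tab over in an arc.

>>> jog_arm --pt "0.006 0.003 -0.006 0 0 0 255" --pt "0.012 0.003 -0.007 0 0 0 255" --pt "0.018 0.003 -0.007 0 0 0 255" --pt "0.024 0.003 -0.007 0 0 0 255" --pt "0.029 0.003 -0.007 0 0 0 255" --pt "0.034 0.003 -0.005 0 0 0 255" --pt "0.038 0.003 -0.001 0 0 0 255" --pt "0.041 0.003 0.003 0 0 0 255" --pt "0.044 0.003 0.008 0 0 0 255"

```text
time: 8.93
ee_pos: [0.5379, -0.1719, 0.1912]
ee_rot: [-180.0, -0.0, 97.7]
contact_force: [-0.2, 0.6, 1.7]
width: 0.0006
gripper_force: 0.6
```

>>> jog_arm --pt "0.002 0 0.004 0 0 0 255" --pt "0.002 0 0.006 0 0 0 255"

```text
time: 9.18
ee_pos: [0.5376, -0.1701, 0.1852]
ee_rot: [-180.0, -0.0, 97.7]
contact_force: [0.4, 1.3, 1.6]
width: 0.0005
gripper_force: 0.5
```

>>> jog_arm --pt "0 0 0.002 0 0 0 255" --pt "0 0 0.004 0 0 0 255"

```text
time: 9.43
ee_pos: [0.5379, -0.17, 0.1831]
ee_rot: [180.0, 0.0, 97.7]
contact_force: [-7.7, 3.9, 29.6]
width: 0.0008
gripper_force: 14.4
```

>>> jog_arm --pt "0 0 0.002 0 0 0 255" --pt "0 0 0.003 0 0 0 255"

```text
time: 9.68
ee_pos: [0.538, -0.1699, 0.1823]
ee_rot: [179.9, 0.1, 97.7]
contact_force: [-14.2, 3.8, 47.8]
width: 0.0004
gripper_force: 23.3
```

>>> jog_arm --pt "0 0 -0.06 0 0 0 255" --pt "0 0 -0.12 0 0 0 255" --pt "0 0 -0.13 0 0 0 60" --pt "0 0 -0.13 0 0 0 60"

```text
time: 10.18
ee_pos: [0.5376, -0.1706, 0.3088]
ee_rot: [180.0, 0.0, 97.7]
contact_force: [0.2, 0.2, -1.4]
width: 0.0159
gripper_force: 0.0
```

Run:
```python
from h import *
import cv2
rows([(86,0,325),(86,0,244)],90)
for c in('scene','side'):
  im=env.snapshot(c)
  for t,L in(('catch_tab',(-20.5,-7,183)),('cross_bar',LOC['cross_bar'])):
    print(c,t,[(q['centre'],q['score']) for q in env.pinpoint(c,t)[:1]],proj(c,w(np.array(L)/1000,X)))
  if c=='side': cv2.imwrite('pics/s4.png',cv2.resize(im[110:290,250:430],None,fx=3,fy=3))
```

```text
t 10.175 pose [ 0.5376 -0.1706  0.3088] [179.9521   0.0436  97.6863] F [ 0.1842  0.2232 -1.3556] w 0.015858642293304054
(86, 0, 325) -> [ 0.0259  0.1194 -0.0161] [ 0.  0. -0.]
(86, 0, 244) -> [0.026  0.1194 0.0649] [ 0.  0. -0.]
scene catch_tab [([227.0, 254.8], 0.56)] [226.1769 254.902 ]
scene cross_bar [([231.6, 228.7], 0.76)] [232.1625 229.3332]
side catch_tab [([200.0, 333.3], 0.79)] [200.4405 332.8554]
side cross_bar [([166.9, 290.7], 0.97)] [169.1052 289.3669]
```

View pics/s4.png

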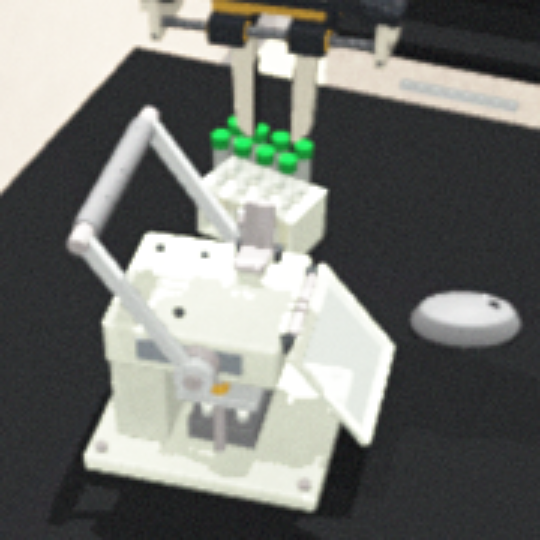

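The catch is right over, with the tongue upright at (258,225) and the tab flat, and the visor is down. Now I'll grip the bar.

>>> jog_arm --pt "0.013 0.06 -0.02 0 0 0 60" --pt "0.026 0.119 -0.018 0 0 0 60" --pt "0.026 0.119 -0.018 0 0 0 60" --pt "0.026 0.119 0.03 0 0 0 60" --pt "0.026 0.119 0.065 0 0 0 60" --pt "0.026 0.119 0.065 0 0 0 60" --pt "0.026 0.119 0.065 0 0 0 130"

```text
time: 11.35
ee_pos: [0.6524, -0.1288, 0.2447]
ee_rot: [180.0, 0.0, 97.7]
contact_force: [0.5, 0.4, 0.2]
width: 0.0654
gripper_force: 0.0
```

>>> jog_arm --pt "0 0 0 0 0 0 255" --pt "0 0 0 0 0 0 255" --pt "0 0 0 0 0 0 255" --pt "0 0 0 0 0 0 255" --force 30

```text
time: 11.85
ee_pos: [0.653, -0.1285, 0.2442]
ee_rot: [179.9, 0.0, 97.7]
contact_force: [8.0, 0.4, 0.7]
width: 0.0255
gripper_force: 3.9
```

Run:
```python
from h import *
T=[]
for k in range(0,23):
    a=np.radians(-35+85*k/20)
    T.append((round(-150*np.sin(a)),0,round(140+150*np.cos(a)-19,1)))
rows(T,90)
```

```text
t 11.85 pose [ 0.653  -0.1285  0.2442] [179.873   0.015  97.722] F [8.0465 0.4387 0.7434] w 0.025510554331957872
(86, 0, np.float64(243.9)) -> [-0.0004 -0.0005  0.0003] [ 0.1  0.  -0. ]
(77, 0, np.float64(249.9)) -> [-0.0004 -0.0095 -0.0058] [ 0.1  0.  -0. ]
(67, 0, np.float64(255.2)) -> [-0.0004 -0.0195 -0.0111] [ 0.1  0.  -0. ]
(57, 0, np.float64(259.8)) -> [-0.0004 -0.0295 -0.0157] [ 0.1  0.  -0. ]
(46, 0, np.float64(263.7)) -> [-0.0004 -0.0405 -0.0196] [ 0.1  0.  -0. ]
(36, 0, np.float64(266.7)) -> [-0.0004 -0.0505 -0.0227] [ 0.1  0.  -0. ]
(25, 0, np.float64(268.9)) -> [-0.0004 -0.0615 -0.0249] [ 0.1  0.  -0. ]
(14, 0, np.float64(270.4)) -> [-0.0004 -0.0725 -0.0264] [ 0.1  0.  -0. ]
(3, 0, np.float64(271.0)) -> [-0.0004 -0.0835 -0.027 ] [ 0.1  0.  -0. ]
(-9, 0, np.float64(270.8)) -> [-0.0004 -0.0955 -0.0269] [ 0.1  0.  -0. ]
(-20, 0, np.float64(269.7)) -> [-0.0004 -0.1065 -0.0258] [ 0.1  0.  -0. ]
(-31, 0, np.float64(267.9)) -> [-0.0004 -0.1175 -0.024 ] [ 0.1  0.  -0. ]
(-41, 0, np.float64(265.2)) -> [-0.0004 -0.1275 -0.0213] [ 0.1  0.  -0. ]
(-52, 0, np.float64(261.7)) -> [-0.0004 -0.1385 -0.0179] [ 0.1  0.  -0. ]
(-62, 0, np.float64(257.5)) -> [-0.0004 -0.1485 -0.0137] [ 0.1  0.  -0. ]
(-72, 0, np.float64(252.5)) -> [-0.0004 -0.1585 -0.0087] [ 0.1  0.  -0. ]
(-82, 0, np.float64(246.8)) -> [-0.0004 -0.1685 -0.003 ] [ 0.1  0.  -0. ]
(-91, 0, np.float64(240.4)) -> [-0.0004 -0.1775  0.0034] [ 0.1  0.  -0. ]
(-99, 0, np.float64(233.3)) -> [-0.0004 -0.1856  0.0104] [ 0.1  0.  -0. ]
(-107, 0, np.float64(225.7)) -> [-0.0004 -0.1936  0.018 ] [ 0.1  0.  -0. ]
(-115, 0, np.float64(217.4)) -> [-0.0004 -0.2016  0.0263] [ 0.1  0.  -0. ]
(-122, 0, np.float64(208.6)) -> [-0.0004 -0.2086  0.0351] [ 0.1  0.  -0. ]
(-128, 0, np.float64(199.4)) -> [-0.0004 -0.2146  0.0443] [ 0.1  0.  -0. ]
```

>>> jog_arm --pt "0 0 0 0 0 0 255" --pt "0 0 0 0 0 0 255" --pt "0 -0.005 -0.003 0 0 0 255" --pt "0 -0.01 -0.006 0 0 0 255" --pt "0 -0.015 -0.0085 0 0 0 255" --pt "0 -0.02 -0.011 0 0 0 255" --pt "0 -0.025 -0.0135 0 0 0 255" --pt "0 -0.03 -0.0155 0 0 0 255"

```text
time: 12.85
ee_pos: [0.6274, -0.1322, 0.2616]
ee_rot: [179.4, 0.1, 97.7]
contact_force: [12.4, -0.3, 4.5]
width: 0.0211
gripper_force: 30.0
```

Run:
```python
from h import *
T=[]
for k in range(5,24):
    a=np.radians(-35+85*k/20)
    T.append((round(-150*np.sin(a)),0,round(140+150*np.cos(a)-19,1)))
rows(T,90)
```

```text
t 12.85 pose [ 0.6274 -0.1322  0.2616] [179.3525   0.0772  97.7475] F [12.4178 -0.3131  4.4676] w 0.021143736411559186
(36, 0, np.float64(266.7)) -> [-0.0002 -0.0246 -0.0054] [0.6 0.1 0. ]
(25, 0, np.float64(268.9)) -> [-0.0002 -0.0355 -0.0077] [0.6 0.1 0. ]
(14, 0, np.float64(270.4)) -> [-0.0002 -0.0465 -0.0094] [0.6 0.1 0. ]
(3, 0, np.float64(271.0)) -> [-0.0002 -0.0575 -0.0101] [0.6 0.1 0. ]
(-9, 0, np.float64(270.8)) -> [-0.0001 -0.0695 -0.01  ] [0.6 0.1 0. ]
(-20, 0, np.float64(269.7)) -> [-0.0001 -0.0805 -0.009 ] [0.6 0.1 0. ]
(-31, 0, np.float64(267.9)) -> [-0.0001 -0.0915 -0.0074] [0.6 0.1 0. ]
(-41, 0, np.float64(265.2)) -> [-0.0001 -0.1016 -0.0048] [0.6 0.1 0. ]
(-52, 0, np.float64(261.7)) -> [-0.0001 -0.1126 -0.0014] [0.6 0.1 0. ]
(-62, 0, np.float64(257.5)) -> [-0.0001 -0.1227  0.0027] [0.6 0.1 0. ]
(-72, 0, np.float64(252.5)) -> [-0.0001 -0.1327  0.0076] [0.6 0.1 0. ]
(-82, 0, np.float64(246.8)) -> [-0.0001 -0.1428  0.0132] [0.6 0.1 0. ]
(-91, 0, np.float64(240.4)) -> [-0.0001 -0.1519  0.0195] [0.6 0.1 0. ]
(-99, 0, np.float64(233.3)) -> [-0.0001 -0.1599  0.0265] [0.6 0.1 0. ]
(-107, 0, np.float64(225.7)) -> [-0.0001 -0.168   0.034 ] [0.6 0.1 0. ]
(-115, 0, np.float64(217.4)) -> [-0.     -0.1761  0.0422] [0.6 0.1 0. ]
(-122, 0, np.float64(208.6)) -> [-0.     -0.1832  0.0509] [0.6 0.1 0. ]
(-128, 0, np.float64(199.4)) -> [-0.     -0.1893  0.06  ] [0.6 0.1 0. ]
(-133, 0, np.float64(189.7)) -> [ 0.     -0.1944  0.0697] [0.6 0.1 0. ]
```

>>> jog_arm --pt "0 -0.005 -0.002 0 0 0 255" --pt "0 -0.0105 -0.004 0 0 0 255" --pt "0 -0.0155 -0.0055 0 0 0 255" --pt "0 -0.0205 -0.007 0 0 0 255" --pt "0 -0.026 -0.0085 0 0 0 255" --pt "0 -0.0315 -0.0095 0 0 0 255" --pt "0 -0.037 -0.0105 0 0 0 255" --pt "0 -0.0425 -0.011 0 0 0 255" --pt "0 -0.048 -0.0115 0 0 0 255" --pt "0 -0.0535 -0.0115 0 0 0 255"

```text
time: 14.1
ee_pos: [0.5747, -0.1392, 0.2738]
ee_rot: [179.3, 0.1, 97.8]
contact_force: [10.2, 1.3, 9.9]
width: 0.0217
gripper_force: 30.0
```

>>> jog_arm --pt "0 -0.006 0 0 0 0 255" --pt "0 -0.012 0 0 0 0 255" --pt "0 -0.0175 0.0005 0 0 0 255" --pt "0 -0.023 0.001 0 0 0 255" --pt "0 -0.0285 0.002 0 0 0 255" --pt "0 -0.034 0.003 0 0 0 255" --pt "0 -0.039 0.0043 0 0 0 255" --pt "0 -0.044 0.0057 0 0 0 255" --pt "0 -0.0495 0.0073 0 0 0 255" --pt "0 -0.055 0.009 0 0 0 255"

```text
time: 15.35
ee_pos: [0.5189, -0.1464, 0.2636]
ee_rot: [179.5, 0.1, 97.8]
contact_force: [6.2, 2.6, 6.3]
width: 0.021
gripper_force: 30.0
```

>>> jog_arm --pt "0 -0.005 0.002 0 0 0 255" --pt "0 -0.01 0.0045 0 0 0 255" --pt "0 -0.015 0.007 0 0 0 255" --pt "0 -0.02 0.0095 0 0 0 255" --pt "0 -0.025 0.0123 0 0 0 255" --pt "0 -0.03 0.0152 0 0 0 255" --pt "0 -0.0345 0.0183 0 0 0 255" --pt "0 -0.039 0.0216 0 0 0 255" --pt "0 -0.043 0.025 0 0 0 255" --pt "0 -0.047 0.0285 0 0 0 255"

```text
time: 16.6
ee_pos: [0.4726, -0.1526, 0.2348]
ee_rot: [179.5, 0.1, 97.8]
contact_force: [6.3, 3.3, 7.1]
width: 0.0213
gripper_force: 30.0
```

>>> jog_arm --pt "0 -0.004 0.0037 0 0 0 255" --pt "0 -0.008 0.0075 0 0 0 255" --pt "0 -0.012 0.0115 0 0 0 255" --pt "0 -0.016 0.0158 0 0 0 255"

```text
time: 17.1
ee_pos: [0.4569, -0.1547, 0.219]
ee_rot: [179.5, 0.1, 97.8]
contact_force: [7.2, 3.7, 5.8]
width: 0.0213
gripper_force: 30.0
```

Run:
```python
from h import *
rows([(-115,0,217.4)],90)
L=(env.read_state()['ee_pos']-[X[0],X[1],0]);c,s=np.cos(X[2]),np.sin(X[2])
x=L[0]*c+L[1]*s;print('press x',x,'angle',np.degrees(np.arctan2(-x,L[2]+.0188-.14)),np.hypot(x,L[2]+.0188-.14))
```

```text
t 17.1 pose [ 0.4569 -0.1547  0.219 ] [179.4712   0.0645  97.7967] F [7.203  3.7264 5.7852] w 0.02134285556792905
(-115, 0, 217.4) -> [-0.0007 -0.0037  0.0016] [0.5 0.1 0.1]
press x -0.11128318264463612 angle 48.692203303154905 0.14814561740063412
```

Close to the stop. I'll push on along the tangent until the force rises.

>>> jog_arm --pt "0 -0.002 0.0024 0 0 0 255" --pt "0 -0.004 0.0048 0 0 0 255" --pt "0 -0.005 0.006 0 0 0 255" --pt "0 -0.005 0.006 0 0 0 255"

```text
time: 17.6
ee_pos: [0.4557, -0.1553, 0.2163]
ee_rot: [179.1, 0.2, 97.8]
contact_force: [7.5, 6.3, 37.6]
width: 0.0211
gripper_force: 30.0
```

>>> jog_arm --pt "0 -0.001 0.002 0 0 0 255" --pt "0 -0.002 0.003 0 0 0 255" --pt "0 -0.002 0.003 0 0 0 255"

```text
time: 17.98
ee_pos: [0.4557, -0.1559, 0.2141]
ee_rot: [178.8, 0.3, 97.8]
contact_force: [11.5, 5.3, 39.8]
width: 0.0212
gripper_force: 30.0
```

>>> jog_arm --pt "0 0 -0.002 0 0 0 255" --pt "0 0 -0.002 0 0 0 255" --pt "0 0 -0.002 0 0 0 255" --pt "0 0 -0.002 0 0 0 255" --pt "0 0 -0.002 0 0 0 255" --pt "0 0 -0.002 0 0 0 255"

```text
time: 18.73
ee_pos: [0.4559, -0.1558, 0.2146]
ee_rot: [178.8, 0.2, 97.8]
contact_force: [18.4, 4.0, 17.4]
width: 0.0211
gripper_force: 30.0
```

Run:
```python
from h import *
import cv2
print(env.read_state()['contact_force'])
for c in('scene','side'):
  im=env.snapshot(c)
  for t,L in(('catch_tab',(-20.5,-7,183)),('cross_bar',(-115,0,236)),('visor_edge',(-141,0,76))):
    print(c,t,[(q['centre'],q['score']) for q in env.pinpoint(c,t)[:1]],proj(c,w(np.array(L)/1000,X)))
  cv2.imwrite(f'pics/{c}5.png',cv2.resize(im[100:300,200:440],None,fx=3,fy=3))
```

```text
[18.4112  3.9525 17.4153]
scene catch_tab [([226.2, 252.7], 0.75)] [226.1769 254.902 ]
scene cross_bar [([185.7, 276.4], 0.8)] [185.0597 274.994 ]
scene visor_edge [([227.8, 285.8], 0.51)] [227.0464 282.989 ]
side catch_tab [([200.9, 334.9], 0.61)] [200.4405 332.8554]
side cross_bar [([187.5, 372.2], 0.62)] [190.6697 371.3226]
side visor_edge [([238.8, 376.4], 0.87)] [241.8977 377.1192]
```

View pics/side5.png

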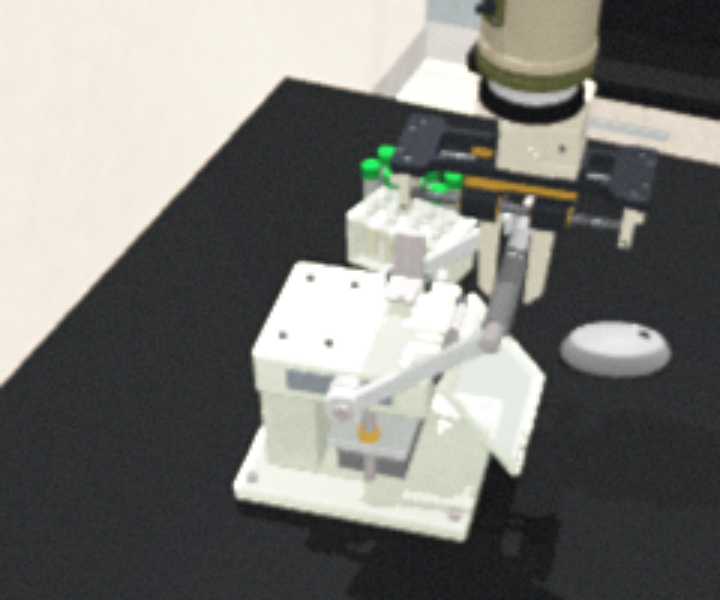

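The bar is at its lower stop (about (505,285)), the visor is down and the catch is over. The tool is pushing about 25 N along the lever's path against a spring of about 8 N, so the lever is firmly on its stop. Handing in.

```bash
python3 -c "
from workcell import env
print(env.job_done())"
```

```text
the job is handed in; nothing more can be done
None
```

I folded the visor down, flipped the catch right over, and pulled the lever slowly to its lower stop. I handed the job in at about 19 s with the gripper still holding the lever there, and nothing else on the bench was touched.

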